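# Put a printed sample under load on the tension bench

## Task

Put the honeycomb sample on the tension bench under its test load: press the thumb pad down to lift the pawl out of the rack, draw the carriage away from the spring gauge until the gauge's pointer stands between the two clip-on limit marks, and leave it locked there with the pawl fully down in a notch. Never pull the pointer past the far mark, since that spoils the sample, and keep the carriage in hand: let it settle back into a notch, do not let it fly back. Leave the other things on the bench where they are.

Things in the scene. Friction and masses are not known exactly. Their poses are not given: they have to be found in the camera images.
- bed: Tension bench: fixed slotted aluminium bed, 90 wide, 580 long, top 42 mm above the work surface. Origin on the work surface. Its y axis runs along the bed in the pull direction (away from the spring gauge), x across it; the thumb pad overhangs the -x side. The bed reaches from y = -365 to +215 mm.
- carriage (a joint): Travel of the carriage along the bed's +y (m), 0 to 0.125; starts at 0 to 0.02; drags with about 2 N. A post on its gauge end stands in a slotted link: after 4 to 42 mm of idle play (differs every time) it pulls sample and gauge slide along, mm for mm, against the gauge's spring (1.5 N at rest, 0.15 N more per mm), which draws the carriage back if let go with the pawl up.
- rocker (a joint): Angle of the sprung rocker on the carriage (rad): 0 = pawl fully down in a notch, about 0.12 = pawl on top of a tooth, above 0.15 = clear of the teeth, 0.30 = stop. Pressing the thumb pad straight down turns it about 0.019 rad per mm; that takes about 5 N at first, 10 N at the stop; it springs back. At the start the pawl may be in a notch or on a tooth.
- pawl (a point): Tip of the steel pawl at the rocker's +x end, 4.5 mm wide along the bed. It drops into the square-toothed rack along the bed's +x side (pitch 10 mm, teeth 3 mm, gaps 7 mm, 5 mm deep), which holds the carriage both ways.
- thumb_pad (a point): Centre of the floor of the black dished thumb pad at the rocker's -x end, facing up, 88 mm above the work surface with the pawl down; it rides with the carriage. Floor 44 (bed x) by 50 mm (bed y), room for two closed fingertips; the end walls 25 mm either way along bed y stand 16 mm above the floor, the other two 8 mm. Pressed 9 to 14 mm down, it is moved by pushing on an end wall from inside.
- pointer (a point): Middle of the gauge's pointer, a dark steel bar 48 mm long across the bed and 5 mm wide along it, 98 mm above the work surface, over the white scale plates. It moves along the bed's +y with the gauge's slide, 0 to 75 mm from its rest at the scale's -y end.
- limit_marks: Two steel limit marks clipped on the scale, fixed (each: two 12 x 6 x 12 mm clips at the scale's edges and a 6 mm wide dark line on it). Origin on the scale's top midway between them, y axis in the pull direction; inner edges at y = -11 and +11 mm; the far mark is at +11. Their place on the scale differs every time (35 to 53 mm of pointer travel to the middle).
- tub: White plastic tub, 110 mm across, 105 mm high, loose; origin under its centre. To be left alone.
- pigment_jar: Brown jar, 64 mm across, 85 mm high, loose; origin under its centre. To be left alone.
- screwdriver: Screwdriver with a black handle, 190 mm long, lying loose; to be left alone.
- spare_sample: Spare honeycomb sample, 36 x 110 x 6 mm, lying loose; origin under its centre. To be left alone.

How it is judged:
By the outcome, as a careful person would: the job done as asked, in the order asked, and still so for the second after the job is handed in, with the robot touching nothing.
It also fails if it takes over 40 s, if anything falls off the work surface, if the arm or the gripper's body presses on something with over 40 N, if the wrist force passes 120 N, or if a joint passes its speed limit or range.

## Robot

A 6-joint arm with a two-finger parallel gripper is mounted at the origin on the work surface. World frame = base frame: x ahead of the robot, y to its left, z up, the work surface at z = 0. Lengths are in m, angles in rad, forces in N, time in s.
With the tool pointing down it reaches from about 0.325 to 0.775 m from the base axis. Payload 5.5 kg.
Tool frame: the origin (TCP) lies at the very end of the fingers, on their centre line; the grasp point (between the pads) lies 19 mm behind it; z points along the fingers, x is the direction in which the jaws open and shut, and the axes are right-handed (so a half turn about z gives the same grasp; the last joint's range is limited). The gripper opens to 88 mm and grips with 3 to 60 N. Pads are 20 mm wide; open, the fingers measure 115 mm over their backs; the gripper's body (75 mm by 178 mm) begins 61 mm behind the grasp point.
Start: joints at [1.143, 0.091, 1.231, -0, 1.82, -0.057], TCP at [0.217, 0.559, 0.223] pointing down, gripper open.
Joint ranges: [-2.87, 2.87], [-0.86, 2.18], [0.17, 2.46], [-1.51, 4.65], [0.06, 2.69], [-2.65, 2.65]. Speed limits (rad/s): [2.57, 2.57, 3.01, 3.14, 3.14, 3.14].

## Interface

Orientations are given as a unit quaternion [x, y, z, w].
In Python, from workcell import r, cams, hand_in gives the robot as it stands. The module is installed in compiled form; this text tells all that it offers.
- The arm moves only by the shell command python3 -m crank 'ROWS' [FORCE]. ROWS is JSON, a list that holds one entry, the list of rows, each a list of 5 numbers: the shift along the tool's x, y, z in mm, then the turn about the tool's z in degrees, then the opening, from 0 (shut) to 1 (fully open). A call has 1 to 12 rows; each row is the pose to reach, as a shift and turn from the pose commanded when the call began, along the tool's axes at that moment; what a row does not reach only later rows make up. A row lasts 1/12 s, in which the tool goes at most 41.7 mm and 7.16 degrees, less where a joint would pass 70% of its speed; a pose out of reach is approached as far as the arm can. A call with a gripper value outside its range is refused whole. The fingers move at their own pace and stop on an object; FORCE is the grip in N (left out, the last holds). Time passes only in rows, so rows that repeat a pose let the fingers close. It gives the time, the measured TCP pose, the force and the opening at its end, in the units of the state.
- r.state(): the state, without advancing time (a new reading comes with each control period).
- cams.camera(name): name is "scene" or "top" or "wrist"; returns the picture (480x640x3 uint8, red, green, blue); there is no depth.
- cams.calibration(name): a dict with "vfov" (degrees; the focal length in pixels is half the picture's height over the tangent of half this angle, whatever the lens; pixels are square), "cx", "cy" (the principal point, pixels), "rvec" (rotation vector, rad) and "tvec" (3), from world to camera coordinates, as OpenCV has them. Camera axes: x right, y down, z forward; pixel columns grow to the right and rows downward; lengths in m; the calibration is good to about 2 mm. The wrist camera is an equidistant fisheye: a pixel r from the principal point sees the ray r / f radians off the axis. A picture is of the moment at which its call begins: read the wrist's pose just before it. calibration takes no time and is no camera call; for the wrist camera it gives the pose at the moment of the call.
- hand_in(): hands the job in, once; it reports no verdict.
Trained networks look in the newest picture that a camera, given by its name, has taken for a name from the list of things; names that differ only in an ending like _2 or _b are one class to them, and where a whole thing is asked for, a point or a joint stands for the part that bears it (a point fixed in the world has none). Each returns a list of dicts, best first, with "conf" (0 to 1); they miss things now and then, are a little off and sometimes report something else, mostly with a low value. They report only what shows in the picture. A call takes as long as a camera call.
- cams.look_for(query, camera): "point" ([x, y, z] in m, in world coordinates, good to about 4 mm: the middle of the surface that is visible of it).
- cams.pinpoint(query, camera): "point" ([x, y, z] in m, in world coordinates, good to about 4 mm: a listed point, or the origin of a listed thing).
The state is a dict: "clock": time; "q": joint angles; "joint_vel": joint speeds; "joint_efforts": joint torques, N m; "eef_pos": TCP position; "orientation": TCP orientation; "force": force on the tool from outside, world axes, zero at the start; "torque": the same for the moment, N m; "grip_width": finger opening in m.
Only numpy, scipy, OpenCV 4.12 (cv2) and the standard library are available. Lean on these libraries where they do the work, as an engineer would, in place of code of your own. Each camera call takes 0.05 s, during which the arm holds its last target. There are 200 camera calls.

## Working session

There is one attempt and no reset: what is moved stays moved. The work goes in short steps, Python scripts to look and compute and a shell command to move; the robot and the scene stay as the last step left them, time stands still between calls to the robot, and variables do not carry over. Pictures are saved under pics/ and viewed, about 8 in all and at most 12, crops included, and the job is handed in when it is done.

```bash
mkdir -p pics; cat > h.py <<'E'
from workcell import r,cams,hand_in
import numpy as np,cv2
def cal(n):
    c=cams.calibration(n); f=240/np.tan(np.radians(c['vfov'])/2)
    K=np.array([[f,0,c['cx']],[0,f,c['cy']],[0,0,1.]]); R=cv2.Rodrigues(np.array(c['rvec'],float))[0]
    return K,R,np.array(c['tvec'],float)
def px(n,P):
    K,R,t=cal(n); p=K@(R@np.array(P)+t); return p[:2]/p[2]
def ray(n,uv,z):
    K,R,t=cal(n); d=R.T@np.linalg.inv(K)@[uv[0],uv[1],1]; o=-R.T@t
    return o+d*(z-o[2])/d[2]
def save(n,f,crop=None,s=1):
    im=cams.camera(n)[:,:,::-1]
    if crop: im=im[crop[1]:crop[3],crop[0]:crop[2]]
    im=cv2.resize(im,None,fx=s,fy=s,interpolation=cv2.INTER_CUBIC); cv2.imwrite('pics/'+f,im)
E
python3 - <<'E'
from h import *
np.set_printoptions(precision=4,suppress=True)
s=r.state(); print(s['clock'],s['eef_pos'],s['orientation'],s['force'])
save('top','t1.png'); save('scene','s1.png')
for c in ('top','scene'):
  for q in ('bed','thumb_pad','pawl','pointer','limit_marks'):
    print(c,q,[(np.round(d['point'],4),round(d['conf'],2)) for d in cams.pinpoint(q,c)[:2]])
E
```

```text
0.0 [0.2173 0.559  0.2215] [ 0.8253  0.5646 -0.0008  0.0005] [ 0.1773 -1.1004 -0.3309]
top bed [(array([ 0.5888,  0.1159, -0.0008]), 0.71)]
top thumb_pad [(array([0.5289, 0.1487, 0.0774]), 0.79)]
top pawl [(array([0.624 , 0.1518, 0.0584]), 0.97)]
top pointer [(array([ 0.5947, -0.2194,  0.0982]), 0.97)]
top limit_marks [(array([ 0.5968, -0.1779,  0.0965]), 0.65)]
scene bed [(array([0.5911, 0.1152, 0.0021]), 0.93)]
scene thumb_pad [(array([0.5296, 0.1439, 0.0802]), 0.62)]
scene pawl [(array([0.6248, 0.1447, 0.0565]), 0.85)]
scene pointer [(array([ 0.5941, -0.2191,  0.0953]), 0.86)]
scene limit_marks [(array([ 0.5965, -0.1809,  0.0898]), 0.78)]
```

View pics/t1.png

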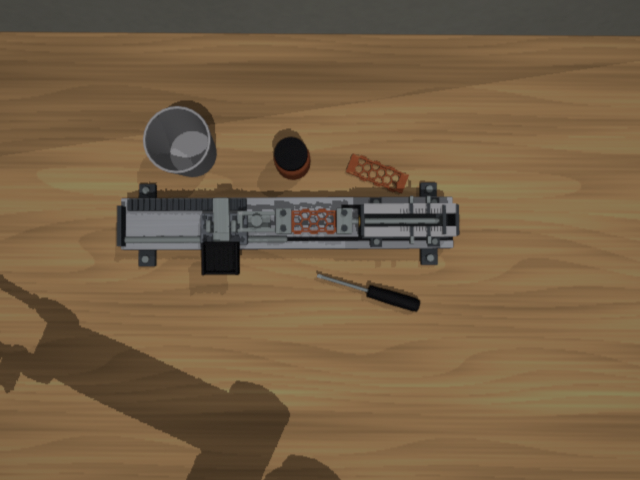

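View pics/s1.png

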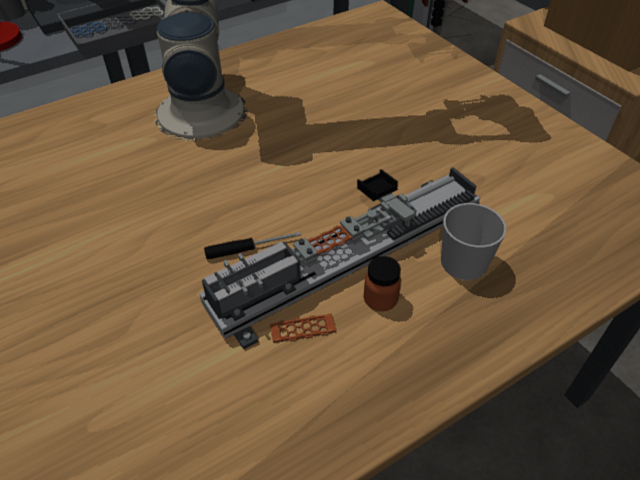

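The top view shows the bed nearly along world y. The pad is at about px (220,258), the pointer at about (443,220), and the marks at about (412/430,220). I'll move over the pad with the jaw axis along the bed and the fingers shut.

```bash
python3 -m crank '[[[-20,30,0,-4,0],[-40,65,0,-8,0],[-62,100,0,-12,0],[-84,136,0,-16,0],[-106,172,0,-20,0],[-128,208,0,-22,0],[-150,244,0,-22,0],[-172,280,0,-22,0],[-194,316,0,-22,0],[-216,352,0,-22,0],[-238,386,0,-22,0],[-256,415,0,-22,0]]]' 20
python3 - <<'E'
from h import *
import cv2
c=cams.camera('top')[:,:,::-1]
a=cv2.resize(c[185:285,190:350],None,fx=5,fy=5,interpolation=cv2.INTER_CUBIC)[:,:800]
b=cv2.resize(c[190:250,355:465],None,fx=7,fy=7,interpolation=cv2.INTER_CUBIC)
cv2.imwrite('pics/g1.png',b); cv2.imwrite('pics/p1.png',a)
for q in ('thumb_pad','pointer','limit_marks'):
    print(q,[(np.round(d['point'],4),round(d['conf'],2)) for d in cams.pinpoint(q,'wrist')[:2]]) if 0 else None
for d in (0.1463,): print(px('top',[.529,.1463,.088]),px('top',[.595,-.179,.095]),px('top',[.595,-.219,.098]))
E
```

```text
clock: 1.6
eef_pos: [0.5125, 0.1679, 0.2229]
orientation: [0.703, 0.711, 0.0, 0.0]
force: [-0.0, 0.3, -0.1]
grip_width: 0.0112
[221.27364666 258.98459064] [420.05887752 219.68028011] [445.02252115 219.66612609]
```

View pics/g1.png

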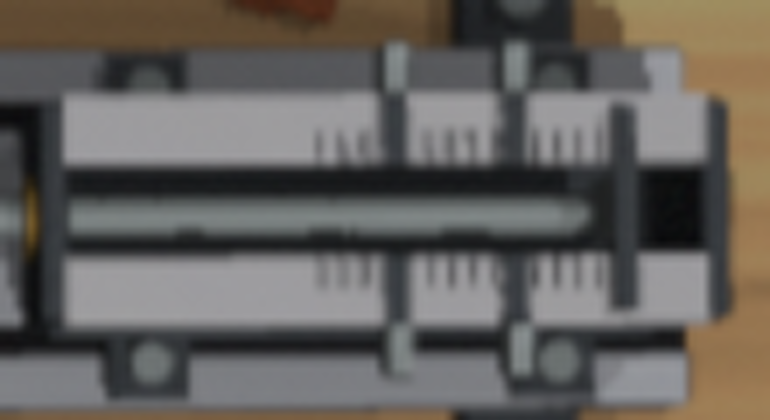

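The pointer is at u≈443.9 and the mark lines at u≈411.6 and 428.6 (28 mm apart). That puts the pointer about 39 mm short of the middle.

```bash
cat >> h.py <<'E'
def gauge():
    g=cams.camera('top').mean(2)
    p=np.r_[g[205:208],g[231:234]].mean(0); x=np.arange(395,452)
    pr=cv2.resize(p[395:452].reshape(1,-1).astype(np.float32),None,fx=1,fy=1).ravel()
    w=np.clip(135-pr,0,None); out=[];i=0
    while i<len(w):
        if w[i]>0:
            j=i
            while j<len(w) and w[j]>0:j+=1
            out.append((round(float((x[i:j]*w[i:j]).sum()/w[i:j].sum()),2),round(float(w[i:j].sum())))); i=j
        i+=1
    return out,pr.round().astype(int)
def pad(c):
    d=cams.pinpoint('thumb_pad',c); return [(np.round(k['point'],4),round(k['conf'],2)) for k in d[:1]]
E
python3 - <<'E'
from h import *
o,p=gauge(); print(o,p)
im=cams.camera('wrist'); print(pad('wrist'),pad('top')); cams.camera('scene'); print(pad('scene'))
cv2.imwrite('pics/w1.png',im[:,:,::-1]); print(r.state()['eef_pos'])
E
```

```text
[(410.97, 245), (427.98, 248), (443.48, 242)] [157 157 157 156 156 155 155 156 154 154 156 154 153 144 109  74  63  70
 115 148 155 154 156 156 153 155 156 154 156 155 143 109  73  62  69 114
 145 155 156 153 155 156 153 155 155 148 134  84  63  68  86 134 152 155
 156 156 156]
[(array([0.5339, 0.1475, 0.0875]), 0.77)] [(array([0.526 , 0.1484, 0.0757]), 0.9)]
[(array([0.5293, 0.1409, 0.0784]), 0.83)]
[0.51081686 0.17147396 0.22286632]
```

View pics/w1.png

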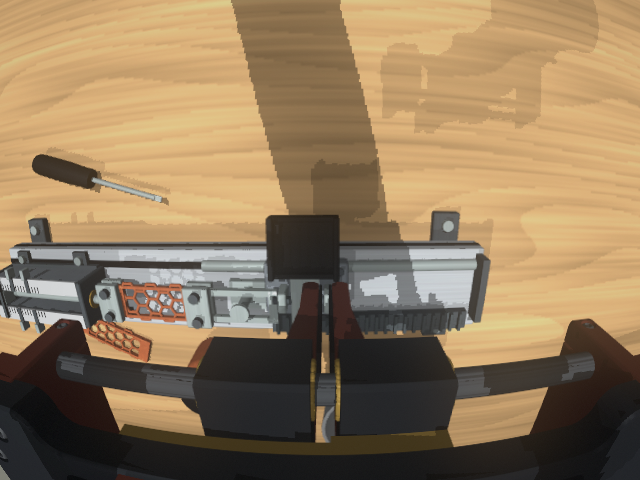

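The fingers are shut and clear, with the pad at px (303,247) in the wrist view. All estimates agree on a pad centre near (0.530, 0.146), so I'll go over it and descend.

```bash
python3 -m crank '[[[-12,9,10,0,0],[-25,18,35,0,0],[-25,18,60,0,0],[-25,18,85,0,0],[-25,18,100,0,0],[-25,18,110,0,0],[-25,18,118,0,0],[-25,18,122,0,0],[-25,18,124,0,0],[-25,18,124,0,0]]]'
python3 - <<'E'
from h import *
cams.camera('wrist');print(pad('wrist')); save('scene','s2.png',(320,140,480,260),5);print(r.state()['eef_pos'],r.state()['force'])
E
```

```text
clock: 2.78
eef_pos: [0.53, 0.1459, 0.0993]
orientation: [0.702, 0.712, 0.0, 0.0]
force: [-0.7, 0.8, 0.2]
grip_width: 0.0007
[(array([0.5312, 0.1477, 0.0888]), 0.75)]
[0.53032332 0.1456351  0.0998136 ] [-0.19535232 -0.53773766 -0.70431693]
```

View pics/s2.png

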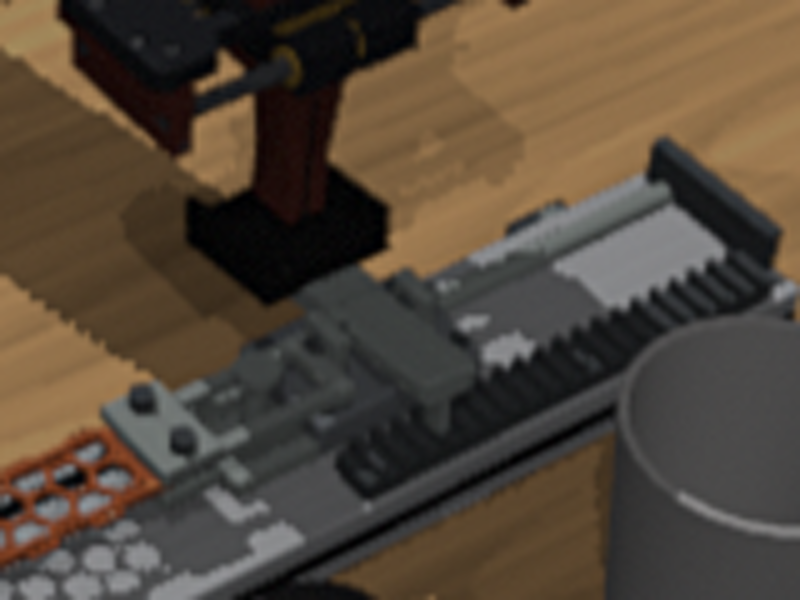

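The fingertips are inside the pad. Next I press down.

```bash
python3 -m crank '[[[0,0,4,0,0],[0,0,8,0,0],[0,0,11,0,0],[0,0,13,0,0],[0,0,15,0,0],[0,0,17,0,0]]]'; python3 -m crank '[[[0,0,2,0,0],[0,0,4,0,0],[0,0,6,0,0],[0,0,6,0,0]]]'
python3 -c "
from h import *
print(gauge()[0],r.state()['eef_pos'])"
```

```text
clock: 3.43
eef_pos: [0.5297, 0.1454, 0.0821]
orientation: [0.702, 0.712, -0.0, -0.0]
force: [-3.6, -0.8, 8.4]
grip_width: 0.0002
clock: 3.77
eef_pos: [0.5296, 0.1454, 0.0772]
orientation: [0.702, 0.712, 0.0, 0.0]
force: [-6.1, -1.0, 10.5]
grip_width: 0.0005
[(410.97, 275), (427.97, 278), (443.48, 280)] [0.52958285 0.14545002 0.07743481]
```

```bash
python3 -m crank '[[[3,0,0,0,0],[6,0,0,0,0],[9,0,0,0,0],[12,0,0,0,0],[15,0,0,0,0],[18,0,0,0,0],[21,0,0,0,0],[23,0,0,0,0],[25,0,0,0,0],[25,0,0,0,0]]]'
python3 -c "
from h import *
print(gauge()[0],r.state()['eef_pos'],r.state()['force'],pad('top'))"
```

```text
clock: 4.65
eef_pos: [0.5293, 0.1702, 0.0776]
orientation: [0.702, 0.712, -0.0, 0.0]
force: [-5.4, -3.8, 9.7]
grip_width: 0.0005
[(410.97, 270), (427.98, 272), (441.56, 280)] [0.52931357 0.17017798 0.07764336] [-6.76837139 -2.77801662 10.24346393] []
```

The pointer is now engaged, with 36 mm left to the middle.

```bash
python3 -m crank '[[[3,0,0,0,0],[6,0,0,0,0],[9,0,0,0,0],[12,0,0,0,0],[15,0,0,0,0],[18,0,0,0,0],[21,0,0,0,0],[23,0,0,0,0],[25,0,0,0,0],[26,0,0,0,0],[26,0,0,0,0]]]'
python3 -c "
from h import *
print(gauge()[0],r.state()['eef_pos'],r.state()['force'])"
```

```text
clock: 5.67
eef_pos: [0.529, 0.1949, 0.0775]
orientation: [0.703, 0.711, -0.001, 0.001]
force: [-6.4, -6.8, 9.1]
grip_width: 0.0008
[(410.97, 264), (427.02, 415), (443.22, 27)] [0.52903906 0.19486885 0.07748486] [-5.63093608 -7.75833815  9.68279699]
```

```bash
python3 -m crank '[[[3,0,0,0,0],[6,0,0,0,0],[8,0,0,0,0],[10,0,0,0,0],[12,0,0,0,0],[13,0,0,0,0],[14,0,0,0,0],[14,0,0,0,0]]]'
python3 -c "
from h import *
print(gauge()[0],r.state()['eef_pos'],r.state()['force'])
im=cams.camera('scene')[:,:,::-1];im=cv2.resize(im[150:250,340:480],None,fx=5.7,fy=5.7,interpolation=cv2.INTER_CUBIC);cv2.imwrite('pics/s3.png',im)"
```

```text
clock: 6.38
eef_pos: [0.5299, 0.2088, 0.0781]
orientation: [0.703, 0.711, 0.0, 0.002]
force: [-2.6, -7.3, 10.2]
grip_width: 0.0005
[(410.97, 261), (426.27, 523), (443.21, 26)] [0.52988243 0.20878559 0.0780506 ] [-2.69711494 -6.40901391 10.10551693]
```

View pics/s3.png

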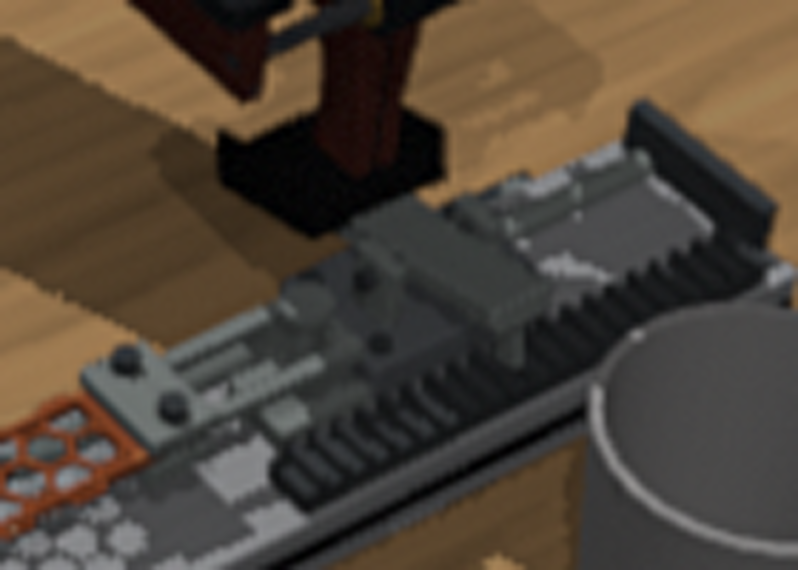

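The pointer moved only about 2 mm, because friction had been carrying the pad and the fingers have now slid through the slack to its +y wall. I'll go on in small steps.

```bash
python3 -m crank '[[[1,0,0,0,0],[2,0,0,0,0],[3,0,0,0,0],[4,0,0,0,0],[5,0,0,0,0],[6,0,0,0,0],[6,0,0,0,0]]]'
python3 -c "
from h import *
print(*gauge(),r.state()['eef_pos'],r.state()['force'])"
```

```text
clock: 7.07
eef_pos: [0.5299, 0.2148, 0.0781]
orientation: [0.703, 0.711, 0.0, 0.002]
force: [-3.2, -6.8, 10.9]
grip_width: 0.0002
[(410.97, 260), (426.27, 522), (443.2, 25)] [153 152 152 152 152 150 150 151 150 149 151 150 149 140 105  71  60  68
 111 144 151 150 151 151 149 150 150 133  81  62  62  61  59  59  67 110
 140 150 151 149 151 151 149 151 151 148 150 147 115 130 147 151 151 151
 151 151 151] [0.52988199 0.21479052 0.07805295] [-3.10127552 -7.28240012 10.01164902]
```

```bash
python3 -m crank '[[[1,0,0,0,0],[2,0,0,0,0],[3,0,0,0,0],[4,0,0,0,0],[4,0,0,0,0]]]'
python3 -c "
from h import *
print(*gauge(),r.state()['eef_pos'],r.state()['force'])
im=cams.camera('scene')[:,:,::-1];im=cv2.resize(im[150:250,340:480],None,fx=5.7,fy=5.7,interpolation=cv2.INTER_CUBIC);cv2.imwrite('pics/s4.png',np.clip(im*1.8,0,255))"
```

```text
clock: 7.53
eef_pos: [0.5298, 0.2185, 0.078]
orientation: [0.703, 0.711, -0.0, 0.002]
force: [-2.1, -7.7, 10.7]
grip_width: 0.0008
[(410.97, 258), (424.8, 580), (443.2, 25)] [152 152 153 152 152 150 150 152 150 150 152 150 149 140 106  71  61  68
 111 144 151 150 151 151 140  98  62  61  64  83 124 104  71  60  68 110
 141 150 152 149 151 151 149 151 152 149 151 148 115 130 147 152 151 151
 151 151 151] [0.52984633 0.21852999 0.07806237] [-2.43955529 -6.94604937 10.86063986][ WARN:0@6.269] global loadsave.cpp:1063 imwrite_ Unsupported depth image for selected encoder is fallbacked to CV_8U.
```

View pics/s4.png

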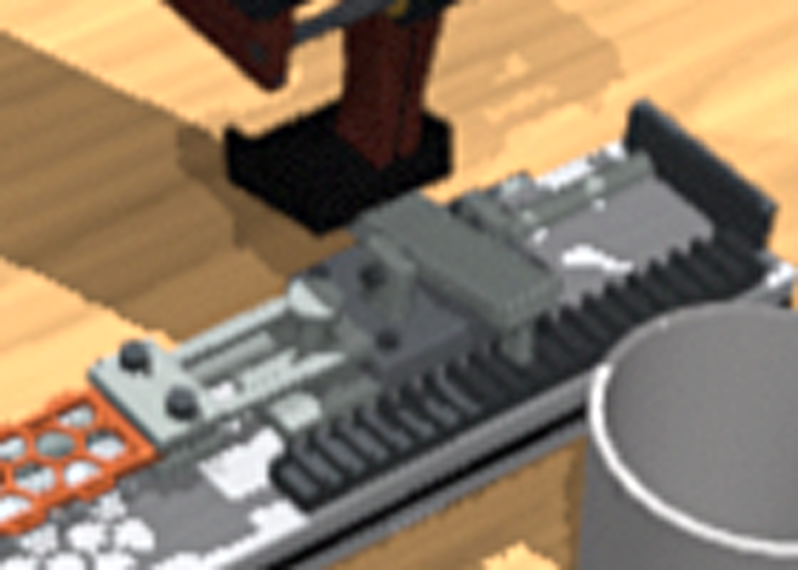

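Now the wall is engaged: the pointer is at u≈422.0, which is 4 mm short of the middle. I'll go about 8.5 mm further, to +4.5, then ease up onto the rack.

```bash
python3 -m crank '[[[1.5,0,0,0,0],[3,0,0,0,0],[4.5,0,0,0,0],[6,0,0,0,0],[7,0,0,0,0],[8,0,0,0,0],[8.5,0,0,0,0],[8.5,0,0,0,0]]]'
python3 -c "
from h import *
print(*gauge(),r.state()['eef_pos'],r.state()['force'])"
```

```text
clock: 8.3
eef_pos: [0.5298, 0.2266, 0.078]
orientation: [0.703, 0.711, -0.0, 0.002]
force: [-2.3, -9.3, 10.4]
grip_width: 0.0004
[(410.97, 258), (417.47, 246), (427.98, 260), (443.19, 24)] [153 153 153 152 152 150 150 152 150 150 151 150 149 140 106  71  61  68
 112 143 133  84  63  64  85 137 150 150 152 151 139 106  72  61  67 110
 141 151 152 149 151 152 149 151 152 149 151 148 115 130 148 151 152 152
 151 151 151] [0.52978237 0.22657912 0.07803257] [-2.98467658 -9.16052761 11.05299338]
```

```bash
python3 -m crank '[[[0.7,0,0,0,0],[1.5,0,0,0,0],[1.5,0,-1,0,0],[1.5,0,-2,0,0],[1.5,0,-3,0,0],[1.5,0,-4,0,0],[1.5,0,-5,0,0],[1.5,0,-6,0,0],[1.5,0,-6,0,0]]]'
python3 -c "
from h import *
print(gauge()[0],r.state()['eef_pos'],r.state()['force'])"
```

```text
clock: 9.1
eef_pos: [0.53, 0.228, 0.0836]
orientation: [0.703, 0.711, -0.0, 0.003]
force: [-0.4, -8.4, 6.5]
grip_width: 0.0004
[(413.8, 546), (427.98, 260), (443.19, 24)] [0.53004297 0.22801166 0.08355639] [-0.49772779 -9.67929749  7.75133394]
```

The pad has followed up past tooth-top height (81.7 mm), so the pawl is dropping into a gap, with the pointer about +5 mm inside. I'll keep easing up.

```bash
python3 -m crank '[[[0,0,-1,0,0],[0,0,-2,0,0],[0,0,-3,0,0],[0,0,-4,0,0],[0,0,-5,0,0],[-1,0,-5,0,0],[-2,0,-5,0,0],[-3,0,-5,0,0],[-4,0,-5,0,0],[-4,0,-5,0,0]]]'
python3 -c "
from h import *
print(*gauge(),r.state()['eef_pos'],r.state()['force'])"
```

```text
clock: 9.98
eef_pos: [0.5301, 0.2264, 0.088]
orientation: [0.703, 0.712, 0.002, 0.001]
force: [4.4, -1.7, 5.5]
grip_width: 0.0004
[(410.97, 258), (417.44, 250), (427.98, 260), (443.19, 25)] [153 153 153 152 152 150 150 152 151 151 152 150 149 140 106  71  60  68
 112 143 132  81  62  64  86 139 151 151 152 151 139 106  71  60  67 111
 141 151 152 149 151 152 149 151 152 149 151 148 115 130 148 152 152 151
 151 152 152] [0.53007096 0.22644619 0.0879709 ] [ 5.15853091 -1.25478563  6.64151462]
```

```bash
python3 -m crank '[[[0,0,-1,0,0],[0,0,-2,0,0],[0,0,-3,0,0],[-1,0,-4,0,0],[-3,0,-5,0,0],[-6,0,-7,0,0],[-8,0,-9,0,0],[-8,0,-9,0,0]]]'
python3 -c "
from h import *
print(gauge()[0],r.state()['eef_pos'],r.state()['force'])"
```

```text
clock: 10.7
eef_pos: [0.5289, 0.2182, 0.0961]
orientation: [0.703, 0.712, 0.0, 0.0]
force: [1.3, -0.1, -0.1]
grip_width: 0.0006
[(410.97, 257), (417.44, 250), (427.98, 259), (443.19, 24)] [0.52893301 0.21835758 0.09602543] [0.06533332 0.65966589 0.90346477]
```

Free of contact and the pointer holds at +3.4 mm. I'll retreat straight up and look.

```bash
python3 -m crank '[[[0,0,-6,0,0],[0,0,-20,0,0],[0,0,-40,0,0],[0,0,-70,0,0],[0,-20,-100,0,0],[0,-40,-120,0,0],[0,-50,-130,0,0],[0,-50,-130,0,0]]]'
python3 -c "
from h import *
print(gauge()[0],r.state()['eef_pos'],r.state()['force'])
t=cams.camera('top')[:,:,::-1];print(pad('top'),[d['point'] for d in cams.pinpoint('pawl','top')[:1]])
im=cams.camera('scene')[:,:,::-1];print(pad('scene'),[d['point'] for d in cams.pinpoint('pawl','scene')[:1]])
a=cv2.resize(im[150:250,360:480],None,fx=5,fy=5,interpolation=cv2.INTER_CUBIC)
b=cv2.resize(t[130:320,110:470],(800,422),interpolation=cv2.INTER_CUBIC)
cv2.imwrite('pics/f1.png',np.clip(a*1.6,0,255).astype('uint8'));cv2.imwrite('pics/f2.png',b)"
```

```text
clock: 11.42
eef_pos: [0.4787, 0.2185, 0.2305]
orientation: [0.702, 0.712, 0.003, 0.001]
force: [0.4, -0.5, 0.1]
grip_width: 0.0007
[(410.97, 254), (417.45, 247), (427.98, 256), (443.16, 22)] [0.47907429 0.21823763 0.22773224] [-0.59894333  0.57693092 -1.26620376]
[(array([0.5289, 0.2134, 0.083 ]), 0.66)] [[0.6204, 0.2103, 0.0528]]
[(array([0.5302, 0.2066, 0.0871]), 0.83)] [[0.6246, 0.2066, 0.0511]]
```

View pics/f1.png

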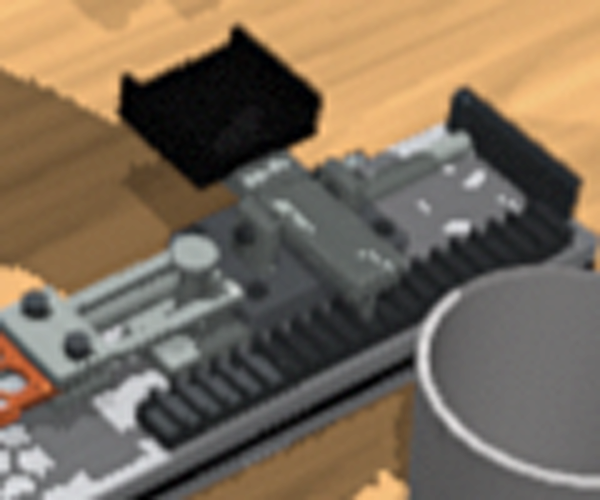

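View pics/f2.png

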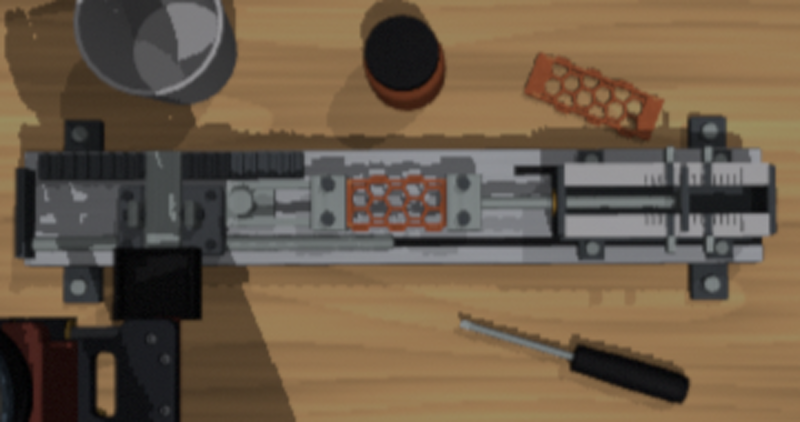

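The pictures show the pointer between the marks (u 417.4, mark lines at 411 and 428) and the rocker level with its pawl between teeth. The other things are where they were. Handing in.

```bash
python3 -c "
from h import *
print(hand_in())"
```

```text
the job is handed in; nothing more can be done
None
```

I put the sample under load and handed the job in at about 11.5 s of the 40 s allowed. The pointer stands between the two limit marks and the carriage is locked.

I pressed the thumb pad down, drew the carriage out by the pad's end wall, then eased it up in hand until the pawl dropped into a notch. The arm backed off without touching anything.

**Pointer:** it stands about 3.4 mm past the middle of the marks. It held there in three readings, before and after I let go. The furthest reading was about +5 mm, so the bar's edge was still about 3 mm short of the far mark.

**Pawl:** the evidence for it being fully down is indirect.
- The pad floor came back to about 88 mm under the fingertips.
- The detected pawl height fell from about 57 mm at the start to about 52 mm.
- The rocker looks level in the last picture.

**Other things on the bench:** in the last top view they look to be where they were.

**What did not go as expected:** partway through the pull the fingers slid across the pad floor to the end wall, because friction alone had been moving it until then. The pointer did not fall back in the readings during that slide. One pad detection also came back empty while the fingers covered the pad.

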